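# Unplug the plate magazine and load it

## Task

Get the plate magazine ready: pull every rubber bung out of its pocket, working it from side to side as you pull because its ribs hold it tight, and put the bungs in the steel tray. Slide each black plate from the wooden stand edgewise into a pocket of its own, fully home, and leave the other things where they are.

Things in the scene. Friction and masses are not known exactly. Their poses are not given: they have to be found in the camera images.
- magazine: Low aluminium plate magazine, fixed to the work surface, 184 (its x) x 90 (its y) x 46 mm high; origin at the centre of its underside, z up. Three slot pockets, narrow across x and long along y, stand in a row along its x at x = -56, 0 and +56 mm. Its heading differs from start to start by up to 0.1 rad.
- pocket_1 (a point): Centre of the mouth of pocket 1 (magazine x = -56 mm), level with the magazine's top; axes as the magazine's. Slot 66 mm long (y), 40 mm deep. Two black sprung lips narrow the mouth to 14 mm (x); they slope down inwards, to guide a plate in, and each yields outwards 6 mm (4 to 7 N) and up or down a little. Below, 30 mm wide, funnelled to 13 mm at the bottom. Bunged or open.
- pocket_2 (a point): Centre of the mouth of pocket 2 (magazine x = 0 mm), level with the magazine's top; axes as the magazine's. Slot 66 mm long (y), 40 mm deep. Two black sprung lips narrow the mouth to 14 mm (x); they slope down inwards, to guide a plate in, and each yields outwards 6 mm (4 to 7 N) and up or down a little. Below, 30 mm wide, funnelled to 13 mm at the bottom. Bunged or open.
- pocket_3 (a point): Centre of the mouth of pocket 3 (magazine x = 56 mm), level with the magazine's top; axes as the magazine's. Slot 66 mm long (y), 40 mm deep. Two black sprung lips narrow the mouth to 14 mm (x); they slope down inwards, to guide a plate in, and each yields outwards 6 mm (4 to 7 N) and up or down a little. Below, 30 mm wide, funnelled to 13 mm at the bottom. Bunged or open.
- bung_1_mid (a point): Rubber bung 1, 60 g, in pocket 1 at the start (None: absent). Point half-way up its 69 mm: 34.5 mm above its foot and, seated, 3.5 mm above the magazine's top. z foot to head; starts with the magazine's axes. Grip head 18 (x) x 44 (y) x 30 mm high, its middle 19.5 mm above this point, 38 mm free to the next head; thin ears make it 76 mm long (y).
- bung_1: The same bung, origin at its foot. Its plug (13.6 x 56 x 31 mm) has 3 mm ribs that catch under the lips, 7 (+x side), 17 (-x) and 27 mm (+x) below the magazine's top: a straight pull is blocked. Work it 4.5 mm to -x at the lips, leaning there about 0.1 rad: it rises till the next rib catches, so stop at 11 mm; then to +x, to 21 mm; then to -x: past 30 mm it is free.
- bung_2_mid (a point): Rubber bung 2, 60 g, in pocket 2 at the start (None: absent). Point half-way up its 69 mm: 34.5 mm above its foot and, seated, 3.5 mm above the magazine's top. z foot to head; starts with the magazine's axes. Grip head 18 (x) x 44 (y) x 30 mm high, its middle 19.5 mm above this point, 38 mm free to the next head; thin ears make it 76 mm long (y).
- bung_2: The same bung, origin at its foot. Its plug (13.6 x 56 x 31 mm) has 3 mm ribs that catch under the lips, 7 (+x side), 17 (-x) and 27 mm (+x) below the magazine's top: a straight pull is blocked. Work it 4.5 mm to -x at the lips, leaning there about 0.1 rad: it rises till the next rib catches, so stop at 11 mm; then to +x, to 21 mm; then to -x: past 30 mm it is free.
- bung_3_mid (a point): Rubber bung 3, 60 g, in pocket 3 at the start (None: absent). Point half-way up its 69 mm: 34.5 mm above its foot and, seated, 3.5 mm above the magazine's top. z foot to head; starts with the magazine's axes. Grip head 18 (x) x 44 (y) x 30 mm high, its middle 19.5 mm above this point, 38 mm free to the next head; thin ears make it 76 mm long (y).
- bung_3: The same bung, origin at its foot. Its plug (13.6 x 56 x 31 mm) has 3 mm ribs that catch under the lips, 7 (+x side), 17 (-x) and 27 mm (+x) below the magazine's top: a straight pull is blocked. Work it 4.5 mm to -x at the lips, leaning there about 0.1 rad: it rises till the next rib catches, so stop at 11 mm; then to +x, to 21 mm; then to -x: past 30 mm it is free.
- plate_1_mid (a point): Centre of black steel plate 1, 60 x 76 x 11 mm, 0.3 kg (None if absent). y axis along the 76 mm, z through the 11 mm thickness, x along the 60 mm. It starts on edge in the stand with y upright, z along the stand's x, its lower edge 5 mm above the work surface. Fully home in a pocket its centre is 2 mm below the magazine's top and 36 mm of it stand out.
- plate_1: The same plate; origin at the middle of one large face (z = 0).
- plate_2_mid (a point): Centre of black steel plate 2, 60 x 76 x 11 mm, 0.3 kg (None if absent). y axis along the 76 mm, z through the 11 mm thickness, x along the 60 mm. It starts on edge in the stand with y upright, z along the stand's x, its lower edge 5 mm above the work surface. Fully home in a pocket its centre is 2 mm below the magazine's top and 36 mm of it stand out.
- plate_2: The same plate; origin at the middle of one large face (z = 0).
- plate_3_mid (a point): Centre of black steel plate 3, 60 x 76 x 11 mm, 0.3 kg (None if absent). y axis along the 76 mm, z through the 11 mm thickness, x along the 60 mm. It starts on edge in the stand with y upright, z along the stand's x, its lower edge 5 mm above the work surface. Fully home in a pocket its centre is 2 mm below the magazine's top and 36 mm of it stand out.
- plate_3: The same plate; origin at the middle of one large face (z = 0).
- stand: Fixed low wooden stand, 123 (its x) x 50 (its y) x 32 mm high, origin at the centre of its underside; three 15 mm wide grooves across it at x = -45, 0 and +45 mm hold the plates on edge.
- tray: Loose open steel tray, 108 (its x) x 98 (its y) x 60 mm high, walls and floor 4 mm, origin at the centre of its underside; it may be knocked aside.
- nut: Bystander: large steel hex nut lying flat, 34 mm across, 14 mm high; origin at its underside; leave it alone.
- pulley: Bystander: black toothed belt pulley lying flat, 66 mm across, 26 mm high; origin at its underside; leave it alone.

How it is judged:
By the outcome, as a careful person would: the job done as asked, in the order asked, and still so for the second after the job is handed in, with the robot touching nothing.
Of bung_1, bung_2, bung_3 only 2 to 3 are there at a start; the rules pass over those that are not, and their reading is None.
Of plate_1, plate_2, plate_3 only 2 to 3 are there at a start; the rules pass over those that are not, and their reading is None.
At some moment in a run one of tray may be knocked a few centimetres aside while the robot is not near it.
It also fails if it takes over 210 s, if anything falls off the work surface, if the arm or the gripper's body presses on something with over 40 N, if the wrist force passes 120 N, or if a joint passes its speed limit or range.

## Robot

A 7-joint arm with a two-finger parallel gripper is mounted at the origin on a cart in front of the work surface, level with it; the furniture and walls round the work are solid. World frame = base frame: x ahead of the robot, y to its left, z up, the work surface at z = 0. Lengths are in m, angles in rad, forces in N, time in s.
With the tool pointing down it reaches from about 0.4 to 0.925 m from the base axis. Payload 4.1 kg.
Tool frame: the origin (TCP) lies on the centre line of the jaws, within the pads' length; the fingertips stand manip.tip_extent ahead of it and the grasp point (between the pads) lies 11 mm behind it (manip.tip_extent is the distance from the TCP to the fingertips, in m); x points along the fingers, y is the direction in which the jaws open and shut, and the axes are right-handed (so a half turn about x gives the same grasp; the last joint's range is limited). The gripper opens to 85 mm and grips with 20 to 120 N. Pads are 22 mm wide; open, the fingers measure 114 mm over their backs; the gripper's body (76 mm by 85 mm) begins 54 mm behind the grasp point. The pads swing forward as they close: fully open they stand 13 mm farther back than shut.
Start: joints at [-1.365, 0.398, 0.045, 1.537, -0.019, 1.207, -0.051], TCP at [0.195, 0.62, 0.239] pointing down, gripper open.
Joint ranges: [-2.82, 2.82], [-0.49, 2.23], [-1.37, 1.46], [0, 2.46], [-1.36, 4.5], [0.23, 2], [-2.94, 2.94]. Speed limits (rad/s): [2.57, 2.57, 3.14, 3.14, 3.14, 3.14, 3.14].

## Interface

Orientations are given as a unit quaternion [w, x, y, z].
In Python, from cell import manip gives the robot as it stands. The module is installed in compiled form; this text tells all that it offers. Calls block until the motion is done:
- manip.move_ptp(position, orientation): joint-space move of the TCP to a pose.
- manip.move_l(position, rot=None, vel=0.15): straight line of the TCP; rot=None keeps the orientation; vel is the mean speed in m/s.
- manip.movej(angles): joint-space move.
- manip.set_gripper(opening, strength=None): finger opening in m; strength is the grip in N (None keeps the last); returns when the fingers have stopped.
- manip.pause(seconds).
- manip.ik(position, orientation): joint angles nearest the present ones, or None.
- manip.grab_frame(name): name is "scene" or "top"; returns (picture, depth): 384x512x3 uint8, red, green, blue; 384x512 float32, m along the optical axis (not along the pixel's ray), 0 where there is no reading.
- manip.camera_model(name): a dict with "fov_y" (degrees; the focal length in pixels is half the picture's height over the tangent of half this angle, whatever the lens; pixels are square), "cx", "cy" (the principal point, pixels), "position" and "rotation" of the camera in the world. Camera axes: x right, y up, looking along -z (the intrinsics and any distortion apply to the point x, -y, -z); pixel columns grow to the right and rows downward; lengths in m; the calibration is good to about 2 mm. A picture is of the moment at which its call begins. camera_model takes no time and is no camera call.
A pose or a line that the arm cannot do raises manip.Unreachable and nothing moves.
- manip.hand_in(): hands the job in, once; it reports no verdict.
Trained networks look in the newest picture that a camera, given by its name, has taken for a name from the list of things; names that differ only in an ending like _2 or _b are one class to them, and where a whole thing is asked for, a point or a joint stands for the part that bears it (a point fixed in the world has none). Each returns a list of dicts, best first, with "score" (0 to 1); they miss things now and then, are a little off and sometimes report something else, mostly with a low value. They report only what shows in the picture. A call takes as long as a camera call.
- manip.cut_out(label, camera): "mask" (384x512 bool, what is visible of it).
- manip.mark_of(label, camera): "location" ([x, y, z] in m, in world coordinates, good to about 4 mm: a listed point, or the origin of a listed thing).
Readings, each from a call of its own:
- manip.read_clock(): time.
- manip.read_joint_positions(): joint angles.
- manip.read_joint_vel(): joint speeds.
- manip.read_joint_efforts(): joint torques, N m.
- manip.read_eef_pos(): TCP position.
- manip.read_ee_rot(): TCP orientation.
- manip.read_force(): force on the tool from outside, world axes, zero at the start.
- manip.read_ft_torque(): the same for the moment, N m.
- manip.read_opening(): finger opening in m.
Only numpy, scipy, OpenCV 4.12 (cv2) and the standard library are available. Lean on these libraries where they do the work, as an engineer would, in place of code of your own. Each camera call takes 0.05 s, during which the arm holds its last target.

## Working session

There is one attempt and no reset: what is moved stays moved. The work goes in short steps, each a Python script; the robot and the scene stay as the last script left them, time stands still between calls to the robot, and variables do not carry over. Pictures are saved under pics/ and viewed, and the job is handed in when it is done.

```bash
ls; mkdir -p pics; python3 - <<'E'
from cell import manip
import cv2, numpy as np
print(manip.tip_extent, manip.read_clock(), manip.read_ee_rot(), manip.read_eef_pos())
for c in ("scene","top"):
    p,d=manip.grab_frame(c); cv2.imwrite(f"pics/{c}0.png",p[:,:,::-1])
    print(c,manip.camera_model(c))
    for n in ["magazine","stand","tray","nut","pulley","bung_1","bung_1_mid","plate_1_mid","pocket_1"]:
        print(n,[(round(r["score"],2),np.round(r["location"],3).tolist()) for r in manip.mark_of(n,c)])
E
```

```text
pics
0.008 0.0 [ 0.69886517  0.10663708  0.69896645 -0.10799032] [0.19486002 0.61944886 0.23828269]
scene {'fov_y': 53.49673445084724, 'cx': 257.7951589534597, 'cy': 189.20237277287663, 'position': array([1.23389894, 0.49462877, 0.42817629]), 'rotation': array([0.38142416, 0.24834707, 0.46341729, 0.7603182 ])}
magazine [(0.86, [0.592, 0.101, -0.0])]
stand [(0.85, [0.659, -0.018, -0.002]), (0.18, [0.698, -0.018, 0.041])]
tray [(0.92, [0.517, -0.019, -0.004]), (0.23, [0.662, -0.022, 0.043])]
nut [(0.63, [0.737, 0.127, 0.001])]
pulley [(0.92, [0.75, 0.073, -0.002]), (0.15, [0.736, 0.124, -0.002])]
bung_1 [(0.79, [0.59, 0.103, 0.012]), (0.78, [0.542, 0.102, 0.017])]
bung_1_mid [(0.72, [0.54, 0.098, 0.049])]
plate_1_mid [(0.66, [0.616, -0.029, 0.045]), (0.21, [0.663, -0.018, -0.004])]
pocket_1 [(0.95, [0.537, 0.101, 0.044]), (0.74, [0.649, 0.109, 0.049]), (0.62, [0.597, 0.102, 0.046]), (0.4, [0.52, -0.019, -0.003]), (0.39, [0.59, 0.102, 0.013])]
top {'fov_y': 53.31722648946414, 'cx': 256.62757345829147, 'cy': 185.61452990433577, 'position': array([0.48165337, 0.05712521, 0.91901238]), 'rotation': array([ 0.71535472,  0.03661146, -0.05885915, -0.69531491])}
magazine [(0.92, [0.593, 0.105, -0.002]), (0.43, [0.595, 0.106, 0.046])]
stand [(0.84, [0.662, -0.02, -0.001]), (0.26, [0.592, 0.104, 0.051])]
tray [(0.83, [0.518, -0.016, 0.003])]
nut [(0.59, [0.735, 0.131, 0.0])]
pulley [(0.87, [0.757, 0.072, -0.001]), (0.36, [0.735, 0.128, 0.0])]
bung_1 [(0.58, [0.595, 0.102, 0.015]), (0.52, [0.536, 0.099, 0.015])]
bung_1_mid [(0.56, [0.536, 0.103, 0.044]), (0.5, [0.658, -0.02, 0.044])]
plate_1_mid [(0.57, [0.615, -0.028, 0.042])]
pocket_1 [(0.79, [0.536, 0.099, 0.045]), (0.7, [0.593, 0.105, 0.053]), (0.62, [0.649, 0.109, 0.048]), (0.56, [0.593, 0.107, 0.046])]
```

```bash
python3 - <<'E'
import cv2
for c in("scene0","top0"):
    i=cv2.imread(f"pics/{c}.png"); cv2.imwrite(f"pics/{c}b.png",cv2.resize(i,(768,576),interpolation=cv2.INTER_CUBIC))
E
```

```text
(no output)
```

View pics/scene0b.png

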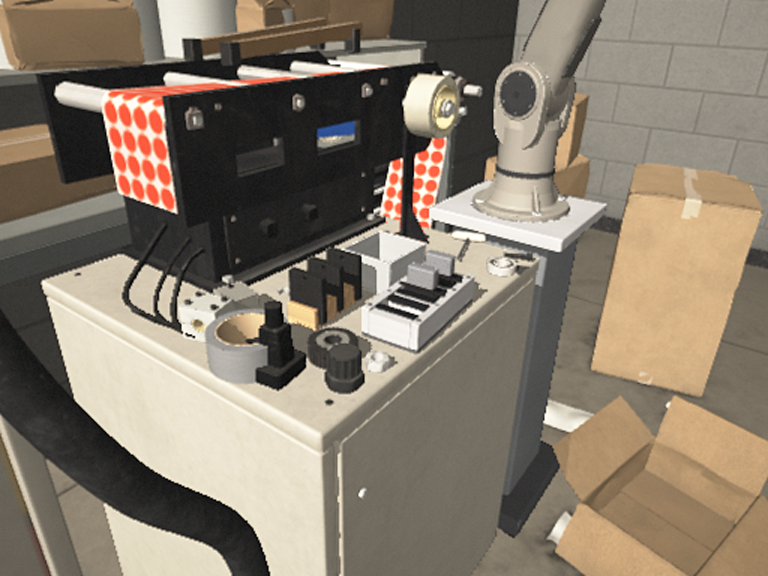

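View pics/top0b.png

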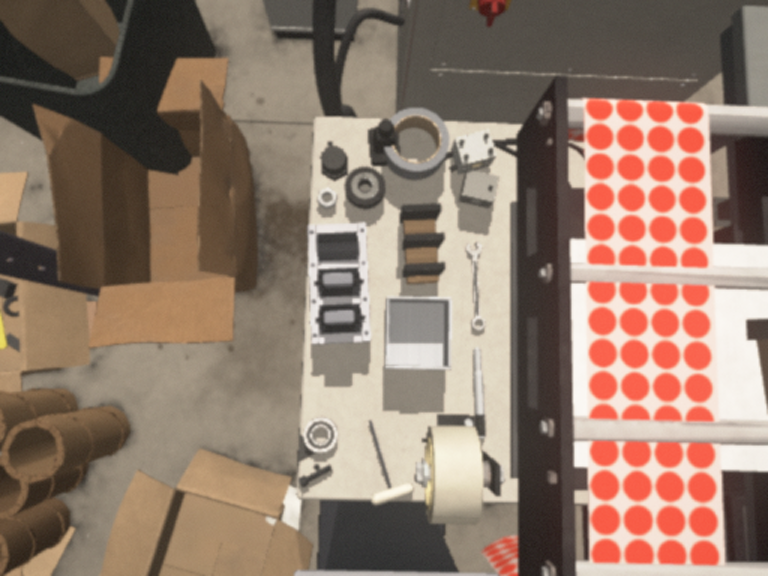

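```bash
cat > h.py <<'E'
from cell import manip
import numpy as np, cv2
from scipy.spatial.transform import Rotation as R
def rq(q): return R.from_quat([q[1],q[2],q[3],q[0]])
def qw(r):
    q=r.as_quat(); return [q[3],q[0],q[1],q[2]]
def cloud(c):
    p,d=manip.grab_frame(c); m=manip.camera_model(c)
    f=p.shape[0]/2/np.tan(np.radians(m["fov_y"]/2))
    v,u=np.mgrid[:p.shape[0],:p.shape[1]]
    P=np.stack([(u-m["cx"])/f*d,-(v-m["cy"])/f*d,-d],-1)
    W=P@rq(m["rotation"]).as_matrix().T+m["position"]
    W[d==0]=np.nan
    return p,d,W
def rect(pts):
    (cx,cy),(w,h),a=cv2.minAreaRect((pts*1000).astype(np.float32))
    if w<h: w,h,a=h,w,a+90
    return np.round([cx,cy,w,h,a],1)
E
python3 - <<'E'
from h import *
for c in("top","scene"):
    p,d,W=cloud(c)
    Z=W[...,2]; X=W[...,0]; Y=W[...,1]
    box=lambda x0,x1,y0,y1,z0,z1:(X>x0)&(X<x1)&(Y>y0)&(Y<y1)&(Z>z0)&(Z<z1)
    m=box(.45,.6,.05,.2,-.01,.01); t=box(.3,.8,-.1,.02,-.02,.01); print(c,"table z",np.nanmedian(Z[t]))
    m=box(.45,.75,.04,.17,.035,.056); print("mag top",rect(W[m][:,:2]),np.median(Z[m]))
    m=box(.45,.75,.04,.17,.07,.1)
    n,l,s,ce=cv2.connectedComponentsWithStats(m.astype(np.uint8))
    for i in range(1,n):
        if s[i,4]>8:print(" bung",rect(W[l==i][:,:2]),np.median(Z[l==i]),s[i,4])
    m=box(.57,.75,-.08,.03,.07,.095)
    n,l,s,ce=cv2.connectedComponentsWithStats(m.astype(np.uint8))
    for i in range(1,n):
        if s[i,4]>8:print(" plate",rect(W[l==i][:,:2]),W[l==i].mean(0).round(4),s[i,4])
    m=box(.43,.58,-.09,.04,.05,.07); print("tray",rect(W[m][:,:2]))
    m=box(.57,.75,-.08,.03,.02,.04); print("stand",rect(W[m][:,:2]))
    m=box(.2,1,-.6,.0,.12,.6); print("machine y max", [np.nanmax(Y[m&(X>a)&(X<a+.1)]).round(3) if (m&(X>a)&(X<a+.1)).any() else None for a in np.arange(.2,1,.1)])
    m=box(.2,1,-.3,.5,.1,.6); print("tall", [(round(a,1),round(b,2),np.nanmax(Z[m&(X>a)&(X<a+.1)&(Y>b)&(Y<b+.1)]).round(2)) for a in np.arange(.2,1,.1) for b in np.arange(-.3,.5,.1) if (m&(X>a)&(X<a+.1)&(Y>b)&(Y<b+.1)).sum()>5])
    M=manip.cut_out("plate_1",c); print([(r["score"],W[r["mask"]][:,:].mean(0).round(3)) for r in M])
E
```

```text
top table z 0.00018789650023676163
mag top [594.3 102.9 184.2  89.9   4.2] 0.044518698222914155
 bung [593.1 103.   42.   17.9  91.7] 0.08296722602023521 172
 bung [538.2  98.8  41.7  18.1  92.4] 0.08284072996306857 176
 plate [706.5 -19.   57.2  11.9  94.7] [ 0.706  -0.0184  0.079 ] 145
 plate [662.  -25.2  58.7  11.3  94.3] [ 0.6614 -0.0245  0.079 ] 144
 plate [617.1 -26.1  58.7  11.5  94.3] [ 0.6165 -0.0259  0.079 ] 145
tray [520.2 -19.9 107.5  97.4   0.9]
stand [639.6 -18.1 138.8  93.  179.4]
machine y max [np.float64(-0.135), np.float64(-0.001), np.float64(-0.016), np.float64(-0.136), np.float64(-0.145), np.float64(-0.135), np.float64(-0.146), None]
tall [(np.float64(0.2), np.float64(-0.3), np.float64(0.3)), (np.float64(0.2), np.float64(-0.2), np.float64(0.32)), (np.float64(0.3), np.float64(-0.3), np.float64(0.3)), (np.float64(0.3), np.float64(-0.2), np.float64(0.32)), (np.float64(0.3), np.float64(-0.1), np.float64(0.32)), (np.float64(0.4), np.float64(-0.3), np.float64(0.3)), (np.float64(0.4), np.float64(-0.2), np.float64(0.32)), (np.float64(0.4), np.float64(-0.1), np.float64(0.
[... 1483 characters left out ...]
7)), (np.float64(0.4), np.float64(-0.3), np.float64(0.3)), (np.float64(0.4), np.float64(-0.2), np.float64(0.32)), (np.float64(0.4), np.float64(-0.1), np.float64(0.29)), (np.float64(0.5), np.float64(-0.3), np.float64(0.3)), (np.float64(0.5), np.float64(-0.2), np.float64(0.32)), (np.float64(0.6), np.float64(-0.3), np.float64(0.3)), (np.float64(0.6), np.float64(-0.2), np.float64(0.31)), (np.float64(0.7), np.float64(-0.3), np.float64(0.3)), (np.float64(0.7), np.float64(-0.2), np.float64(0.31)), (np.float64(0.8), np.float64(-0.2), np.float64(0.31)), (np.float64(0.8), np.float64(0.0), np.float64(0.1))]
[(0.98, array([nan, nan, nan])), (0.85, array([nan, nan, nan])), (0.59, array([nan, nan, nan]))]
```

```bash
cat >> h.py <<'E'
def down(yaw,tilt=0.,flip=False):
    """tool x down, tool y along (cos yaw, sin yaw) (or reversed); tilt>0 leans the top toward +dir"""
    s=-1 if flip else 1
    y=np.array([np.cos(yaw),np.sin(yaw),0])*s; x=np.array([0,0,-1.]); z=np.cross(x,y)
    B=R.from_matrix(np.stack([x,y,z],1))
    ax=np.array([-np.sin(yaw),np.cos(yaw),0])
    return R.from_rotvec(ax*tilt)*B
def tcp(g,r): return np.asarray(g)+0.011*r.apply([1,0,0])
def st():
    print("t %.1f"%manip.read_clock(),"F",np.round(manip.read_force(),1),"M",np.round(manip.read_ft_torque(),2),"p",np.round(manip.read_eef_pos(),4),"o %.4f"%manip.read_opening())
YAW=0.075
MAG=np.array([.594,.104,0])
UX=np.array([np.cos(YAW),np.sin(YAW),0]);UY=np.array([-np.sin(YAW),np.cos(YAW),0]);UZ=np.array([0,0,1.])
E
python3 - <<'E'
from h import *
print(rq(manip.read_ee_rot()).as_matrix().round(2))
for f in (0,1):
  for n,g in (("b2",MAG+[0,0,.07]),("b1",MAG-.056*UX+[0,0,.07]),("b1h",MAG-.056*UX+[0,0,.2]),("tray",[.52,-.02,.07]),("trayh",[.52,-.02,.2]),("p3",[.707,-.018,.07])):
    r=down(YAW,0,f); q=manip.ik(tcp(g,r),qw(r)); print(f,n,None if q is None else np.round(q,2))
p,d,W=cloud("top");X,Y,Z=W[...,0],W[...,1],W[...,2]
for a in np.arange(.2,.56,.04):
    print(round(a,2),[(round(b,2),np.nanmax(Z[k]).round(2)) for b in np.arange(-.16,.2,.04) for k in [(X>a)&(X<a+.04)&(Y>b)&(Y<b+.04)] if k.sum()>3])
E
```

```text
[[ 0.    0.3   0.95]
 [ 0.    0.95 -0.3 ]
 [-1.    0.    0.  ]]
0 b2 [-0.68  0.59  0.59  1.83 -0.42  0.86  0.19]
0 b1 [-0.7   0.49  0.55  1.96 -0.35  0.79  0.13]
0 b1h [-0.78  0.31  0.63  1.86 -0.21  1.04  0.01]
0 tray [-0.64  0.5   0.75  2.03 -0.48  0.79  0.47]
0 trayh [-0.74  0.3   0.84  1.92 -0.26  1.03  0.28]
0 p3 [-0.45  0.76  0.65  1.55 -0.52  1.    0.42]
1 b2 [ 0.56  0.81 -1.16  1.8   0.83  1.12  2.32]
1 b1 [ 0.6   0.71 -1.16  1.93  0.77  1.03  2.3 ]
1 b1h [ 0.63  0.47 -1.15  1.82  0.47  1.16  2.54]
1 tray [-0.93  0.84  1.26  2.04 -0.96  1.05 -2.25]
1 trayh [-1.    0.51  1.27  1.92 -0.55  1.12 -2.58]
1 p3 [-0.71  1.1   1.26  1.56 -1.08  1.3  -2.36]
0.2 [(np.float64(-0.16), np.float64(0.23))]
0.24 [(np.float64(-0.16), np.float64(0.32)), (np.float64(-0.04), np.float64(0.02)), (np.float64(0.0), np.float64(0.02)), (np.float64(0.04), np.float64(0.02)), (np.float64(0.08), np.float64(0.0)), (np.float64(0.12), np.float64(0.0))]
0.28 [(np.float64(-0.16), np.float64(0.32)), (np.float64(-0.08), np.float64(0.3)), (np.float64(-0.04), np.float64(0.3)), (np.float64(0.0), np.float64(0.02)), (
[... 1284 characters left out ...]
(np.float64(0.08), np.float64(0.01)), (np.float64(0.12), np.float64(0.0))]
0.48 [(np.float64(-0.16), np.float64(0.32)), (np.float64(-0.12), np.float64(0.02)), (np.float64(-0.08), np.float64(0.06)), (np.float64(-0.04), np.float64(0.01)), (np.float64(0.0), np.float64(0.06)), (np.float64(0.04), np.float64(0.05)), (np.float64(0.08), np.float64(0.05)), (np.float64(0.12), np.float64(0.05))]
0.52 [(np.float64(-0.16), np.float64(0.32)), (np.float64(-0.12), np.float64(0.01)), (np.float64(-0.08), np.float64(0.06)), (np.float64(-0.04), np.float64(0.01)), (np.float64(0.0), np.float64(0.06)), (np.float64(0.04), np.float64(0.08)), (np.float64(0.08), np.float64(0.09)), (np.float64(0.12), np.float64(0.05))]
```

```bash
python3 - <<'E'
from h import *
manip.set_gripper(.045,60)
r=down(YAW)
manip.move_ptp(tcp(MAG+[0,0,.19],r),qw(r)); st()
manip.move_l(tcp(MAG+[0,0,.12],r)); st()
for c in("scene","top"):
    p,d=manip.grab_frame(c); cv2.imwrite(f"pics/{c}1.png",cv2.resize(p[:,:,::-1],(768,576)))
E
```

```text
t 4.1 F [-0.1 -0.5 -0.8] M [-0.02  0.01  0.04] p [0.5939 0.1059 0.1789] o 0.0453
t 4.7 F [ 0.5 -1.2  0.5] M [-0.   -0.03 -0.01] p [0.5945 0.1042 0.1095] o 0.0453
```

View pics/scene1.png

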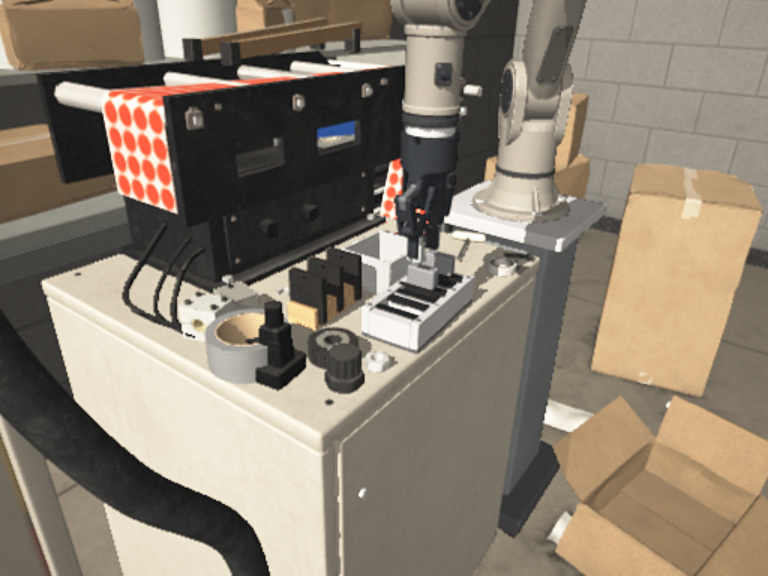

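View pics/top1.png

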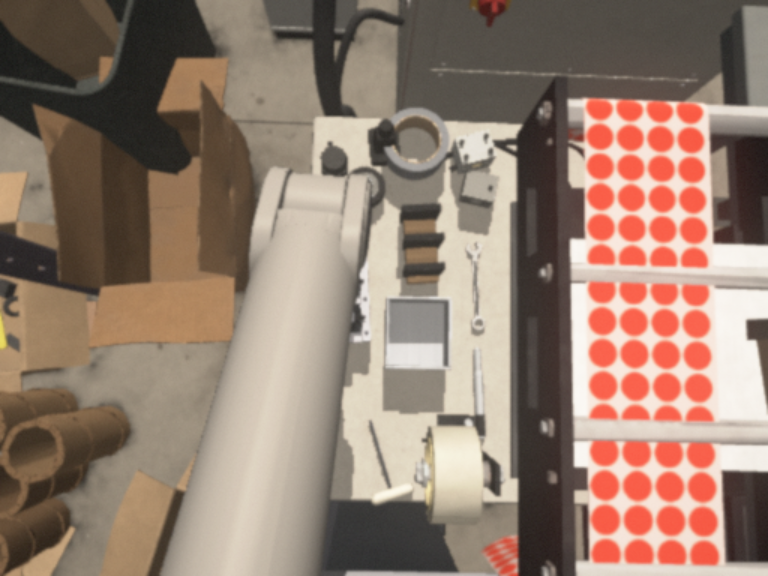

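```bash
cat >> h.py <<'E'
GZ=0.074
def bpose(pk,s,h,lean,gz=GZ):
    """grasp pose: bung shifted s along mag x at lip level, raised h, leaning lean"""
    r=down(YAW,lean)
    ax=R.from_rotvec(UY*lean).apply(UZ)
    lip=MAG+pk*UX+s*UX+np.array([0,0,.046])
    g=lip+ax*(gz-.046+h)
    return tcp(g,r),r
def bgo(pk,s,h,lean,vel=.03):
    t,r=bpose(pk,s,h,lean); manip.move_l(t,qw(r),vel); 
    F=manip.read_force(); print("s %.1f h %.0f lean %.2f"%(s*1e3,h*1e3,lean),"Fmag",np.round([F@UX,F@UY,F[2]],1),"M",np.round(manip.read_ft_torque(),2),"err",np.round((manip.read_eef_pos()-t)*1e3,1))
E
python3 - <<'E'
from h import *
bgo(0,0,.01,0,.06)
bgo(0,0,0,0)
manip.set_gripper(0.0,70); st()
bgo(0,0,0,0)
for s in (-.001,.0,.001,.0): bgo(0,s,0,0,.02)
E
```

```text
s 0.0 h 10 lean 0.00 Fmag [-0.5  0.4 -0.1] M [-0.02 -0.01 -0.04] err [ 0.2 -0.1 -0. ]
s 0.0 h 0 lean 0.00 Fmag [-0.3  0.  -0.3] M [0.02 0.03 0.02] err [-0.1  0.  -0.2]
t 6.4 F [-2.3 -0.1  2.4] M [-0.03  0.47  0.02] p [0.5936 0.104  0.0632] o 0.0166
s 0.0 h 0 lean 0.00 Fmag [-4.1  0.1  5.2] M [-0.03  0.77  0.02] err [-0.4 -0.   0.2]
s -1.0 h 0 lean 0.00 Fmag [-1.3 -0.5  2.5] M [-0.03  0.16 -0.03] err [0.5 0.  0.2]
s 0.0 h 0 lean 0.00 Fmag [-2.3 -0.9  5.1] M [-0.03  0.67 -0.03] err [-0.4 -0.   0.2]
s 1.0 h 0 lean 0.00 Fmag [-5.1  0.1  7.4] M [-0.02  1.16  0.02] err [-1.3 -0.1  0.1]
s 0.0 h 0 lean 0.00 Fmag [-3.5  0.1  5.7] M [-0.12  0.75 -0.03] err [-0.4 -0.1  0.2]
```

```bash
python3 - <<'E'
from h import *
for s in (-.0015,-.002,-.003,-.0015): bgo(0,s,0,0,.02)
E
```

```text
s -1.5 h 0 lean 0.00 Fmag [-0.3 -0.3  3.1] M [ 0.   -0.08 -0.02] err [0.7 0.1 0.2]
s -2.0 h 0 lean 0.00 Fmag [ 2.8 -0.8  0.6] M [ 0.04 -0.52 -0.01] err [1.  0.1 0.2]
s -3.0 h 0 lean 0.00 Fmag [4.7 0.2 0. ] M [ 0.08 -1.05 -0.04] err [1.1 0.1 0.2]
s -1.5 h 0 lean 0.00 Fmag [ 2.8 -0.2  2.2] M [ 0.03 -0.63  0.01] err [0.2 0.  0.2]
```

```bash
cat >> h.py <<'E'
def act(pk,gz=GZ):
    """actual s (mm at lip level), h, lean of the held bung from eef readings"""
    r=rq(manip.read_ee_rot()); p=np.asarray(manip.read_eef_pos()); g=p-.011*r.apply([1,0,0])
    ax=-r.apply([1,0,0]); lean=np.arctan2(ax@UX,ax[2])
    d=g-MAG-pk*UX
    h=d[2]-.046; s=d@UX-h*np.tan(lean)
    print("   act s %.1f h %.1f lean %.3f y %.1f"%(s*1e3,(d[2]-gz)*1e3,lean,d@UY*1e3))
E
python3 - <<'E'
from h import *
c=-.001
for s,l in((-.002,-.05),(-.0035,-.08),(-.0045,-.1)):
    bgo(0,c+s,0,l,.02); act(0)
E
```

```text
s -3.0 h 0 lean -0.05 Fmag [ 3.2 -0.5  2.3] M [-0.02 -0.73  0.  ] err [-0.  -0.   0.2]
   act s -3.0 h 0.2 lean -0.050 y -0.0
s -4.5 h 0 lean -0.08 Fmag [4.1 0.1 1.3] M [ 0.03 -1.02 -0.02] err [0.7 0.1 0.3]
   act s -3.8 h 0.3 lean -0.081 y 0.0
s -5.5 h 0 lean -0.10 Fmag [5.5 0.2 2. ] M [ 0.02 -1.2   0.02] err [1.  0.1 0.4]
   act s -4.4 h 0.3 lean -0.101 y 0.0
```

```bash
python3 - <<'E'
from h import *
for h in (0,.001,.002,.004):
    bgo(0,-.0067,h,-.11,.02); act(0)
E
```

```text
s -6.7 h 0 lean -0.11 Fmag [5.6 0.8 2.1] M [ 0.04 -1.15 -0.01] err [1.3 0.1 0.5]
   act s -5.4 h 0.3 lean -0.111 y 0.0
s -6.7 h 1 lean -0.11 Fmag [ 5.4 -0.3 -1.5] M [ 0.03 -1.3   0.  ] err [ 0.9  0.1 -0.1]
   act s -5.8 h 0.7 lean -0.110 y 0.0
s -6.7 h 2 lean -0.11 Fmag [ 6.8 -0.5 -2.5] M [ 0.09 -1.37 -0.06] err [ 0.7  0.1 -0.3]
   act s -6.0 h 1.5 lean -0.110 y 0.1
s -6.7 h 4 lean -0.11 Fmag [ 5.5 -0.5 -3.1] M [ 0.1  -1.41 -0.03] err [ 0.7  0.1 -0.3]
   act s -6.0 h 3.5 lean -0.110 y 0.1
```

```bash
python3 - <<'E'
from h import *
for h in (.006,.008,.0095,.0105):
    bgo(0,-.0065,h,-.11,.02); act(0)
E
```

```text
s -6.5 h 6 lean -0.11 Fmag [ 6.5 -0.2 -2.7] M [ 0.1  -1.34  0.  ] err [ 0.7  0.1 -0.4]
   act s -5.9 h 5.4 lean -0.110 y 0.0
s -6.5 h 8 lean -0.11 Fmag [ 6.2  0.3 -2.9] M [ 0.08 -1.32 -0.  ] err [ 0.7  0.1 -0.3]
   act s -5.9 h 7.5 lean -0.110 y 0.1
s -6.5 h 10 lean -0.11 Fmag [ 6.1  0.5 -2.8] M [ 0.11 -1.38 -0.  ] err [ 0.6  0.1 -0.4]
   act s -5.9 h 8.9 lean -0.110 y 0.1
s -6.5 h 10 lean -0.11 Fmag [ 6.2 -0.4 -3.2] M [ 0.15 -1.4  -0.01] err [ 0.6  0.1 -0.4]
   act s -5.9 h 9.8 lean -0.110 y 0.1
```

```bash
python3 - <<'E'
from h import *
for s,l,h in((-.003,-.04,.0105),(.001,.03,.0105),(.004,.08,.0105),(.005,.11,.0105),(.005,.11,.012),(.005,.11,.014),(.005,.11,.017),(.005,.11,.0195),(.005,.11,.0207)):
    bgo(0,s,h,l,.02); act(0)
    if manip.read_force()[2]<-15: print("CATCH"); break
E
```

```text
s -3.0 h 10 lean -0.04 Fmag [ 5.8  1.6 -1.4] M [ 0.17 -1.1  -0.05] err [ 0.2  0.1 -0.6]
   act s -2.9 h 9.9 lean -0.039 y 0.1
s 1.0 h 10 lean 0.03 Fmag [ 1.7 -0.  -1.9] M [ 0.11 -0.3  -0.07] err [-1.7 -0.1 -0.9]
   act s -0.7 h 9.6 lean 0.033 y -0.0
s 4.0 h 10 lean 0.08 Fmag [-4.4  1.   1.8] M [ 0.    1.   -0.01] err [-2.7 -0.2 -0.7]
   act s 1.2 h 9.7 lean 0.085 y -0.0
s 5.0 h 10 lean 0.11 Fmag [-6.5 -0.   2.1] M [-0.08  1.19 -0.03] err [-1.8 -0.1 -0.5]
   act s 3.2 h 9.8 lean 0.113 y -0.0
s 5.0 h 12 lean 0.11 Fmag [-5.1 -0.4 -0.7] M [-0.03  1.09 -0.02] err [-2.4 -0.2 -0.9]
   act s 2.6 h 10.8 lean 0.114 y -0.0
s 5.0 h 14 lean 0.11 Fmag [-5.9  0.2 -4.1] M [-0.16  1.   -0.02] err [-2.9 -0.2 -1.5]
   act s 2.2 h 12.2 lean 0.115 y -0.0
s 5.0 h 17 lean 0.11 Fmag [ -4.4  -0.9 -18.3] M [-0.13  0.58  0.01] err [-3.2 -0.2 -2.7]
   act s 1.9 h 14.0 lean 0.116 y 0.0
CATCH
```

```bash
python3 - <<'E'
from h import *
for s,l,h in((.005,.11,.011),(.0065,.12,.010),(.008,.12,.010),(.008,.12,.012),(.008,.12,.014),(.008,.12,.0155)):
    bgo(0,s,h,l,.02); act(0)
    if manip.read_force()[2]<-15: print("CATCH"); 
    if manip.read_force()[2]<-25: break
E
```

```text
s 5.0 h 11 lean 0.11 Fmag [-6.4  0.6 -0.7] M [-0.12  1.4  -0.03] err [-0.3 -0.1  1.2]
   act s 4.5 h 11.9 lean 0.111 y -0.1
s 6.5 h 10 lean 0.12 Fmag [-6.8  0.7  2.9] M [-0.05  1.65 -0.  ] err [-0.1 -0.1  1.8]
   act s 6.1 h 11.5 lean 0.121 y -0.1
s 8.0 h 10 lean 0.12 Fmag [-8.8  0.4  3.3] M [-0.15  2.16 -0.01] err [-1.3 -0.1  1.7]
   act s 6.4 h 11.4 lean 0.123 y -0.0
s 8.0 h 12 lean 0.12 Fmag [-7.5  0.3 -1. ] M [-0.11  1.77  0.01] err [-1.4 -0.1  0.8]
   act s 6.4 h 12.5 lean 0.123 y -0.0
s 8.0 h 14 lean 0.12 Fmag [-8.  -0.  -2.1] M [-0.13  1.66 -0.06] err [-1.5 -0.1  0.5]
   act s 6.3 h 14.2 lean 0.123 y -0.0
s 8.0 h 16 lean 0.12 Fmag [-7.7 -0.1 -2.3] M [-0.09  1.65 -0.03] err [-1.6 -0.1  0.4]
   act s 6.2 h 15.6 lean 0.124 y -0.0
```

```bash
python3 - <<'E'
from h import *
for s,l,h in((.0075,.12,.0175),(.0075,.12,.019),(.0075,.12,.0203)):
    bgo(0,s,h,l,.02); act(0)
    if manip.read_force()[2]<-15: print("CATCH");break 
for s,l,h in((.003,.04,.0203),(-.002,-.03,.0203),(-.006,-.1,.0203),(-.0075,-.12,.0203),(-.008,-.12,.022),(-.008,-.12,.024)):
    bgo(0,s,h,l,.02); act(0)
    if manip.read_force()[2]<-15: print("CATCH");break
E
```

```text
s 7.5 h 18 lean 0.12 Fmag [-6.7  0.1 -2.9] M [-0.1   1.57  0.04] err [-1.4 -0.1  0.5]
   act s 5.9 h 17.7 lean 0.123 y -0.0
s 7.5 h 19 lean 0.12 Fmag [-7.6 -0.2 -2.8] M [-0.13  1.6  -0.  ] err [-1.5 -0.1  0.5]
   act s 5.8 h 19.1 lean 0.123 y -0.0
s 7.5 h 20 lean 0.12 Fmag [-7.7 -0.3 -3. ] M [-0.07  1.67 -0.  ] err [-1.6 -0.2  0.4]
   act s 5.7 h 20.4 lean 0.124 y -0.0
s 3.0 h 20 lean 0.04 Fmag [-4.4 -1.2 -2.4] M [-0.12  1.28 -0.02] err [-0.3 -0.   0.8]
   act s 2.6 h 21.1 lean 0.040 y -0.0
s -2.0 h 20 lean -0.03 Fmag [-2.6 -0.4  0.4] M [-0.1   0.5   0.04] err [1.5 0.1 1.1]
   act s -0.3 h 21.4 lean -0.033 y -0.0
s -6.0 h 20 lean -0.10 Fmag [ 4.4 -0.3 -1.2] M [-0.02 -1.02 -0.02] err [3.  0.2 1.3]
   act s -2.6 h 21.4 lean -0.106 y -0.0
s -7.5 h 20 lean -0.12 Fmag [ 5.8 -0.   0.3] M [ 0.02 -1.26 -0.  ] err [2.7 0.2 1.3]
   act s -4.4 h 21.3 lean -0.125 y -0.0
s -8.0 h 22 lean -0.12 Fmag [ 4.7  0.2 -1.3] M [ 0.06 -1.35 -0.04] err [2.5 0.2 0.9]
   act s -5.2 h 22.6 lean -0.124 y 0.0
s -8.0 h 24 lean -0.12 Fmag [ 6.3  0.3 -2.5] M [ 0.03 -1.29  0.02] err [2.5 0.3 0.9]
   act s -5.2 h 24.5 lean -0.124 y 0.1
```

```bash
python3 - <<'E'
from h import *
ok=True
for s,l,h in((-.0085,-.12,.026),(-.0085,-.12,.028),(-.0085,-.12,.031),(-.0085,-.12,.036),(-.0085,-.12,.045)):
    bgo(0,s,h,l,.02); act(0)
    if manip.read_force()[2]<-15: print("CATCH");ok=False;break
if ok:
    bgo(0,0,.06,0,.05); bgo(0,0,.13,0,.1); st()
    for c in("scene","top"):
        p,d,W=cloud(c); cv2.imwrite(f"pics/{c}2.png",cv2.resize(p[:,:,::-1],(768,576)))
        X,Y,Z=W[...,0],W[...,1],W[...,2]
        m=(X>.42)&(X<.6)&(Y>-.1)&(Y<.045)&(Z>.05)&(Z<.07); print("tray",rect(W[m][:,:2]))
        print([(x["score"],np.round(x["location"],3)) for x in manip.mark_of("tray",c)])
E
```

```text
s -8.5 h 26 lean -0.12 Fmag [ 6.1  0.1 -2.6] M [ 0.04 -1.37 -0.02] err [2.6 0.3 0.9]
   act s -5.6 h 26.5 lean -0.124 y 0.1
s -8.5 h 28 lean -0.12 Fmag [ 6.9  0.1 -2.5] M [ 0.13 -1.46  0.02] err [2.6 0.3 0.9]
   act s -5.5 h 28.5 lean -0.124 y 0.1
s -8.5 h 31 lean -0.12 Fmag [0.4 0.3 3.7] M [ 0.02 -0.32 -0.04] err [0.2 0.1 0.4]
   act s -8.3 h 30.9 lean -0.120 y 0.1
s -8.5 h 36 lean -0.12 Fmag [ 0.  -1.7 -0.7] M [-0.04  0.11 -0.  ] err [-0.9 -0.  -0.5]
   act s -9.6 h 35.1 lean -0.118 y 0.0
s -8.5 h 45 lean -0.12 Fmag [ 0.2 -0.9 -0.7] M [-0.04  0.13 -0.  ] err [-0.   0.   0.1]
   act s -8.5 h 44.6 lean -0.120 y 0.0
s 0.0 h 60 lean 0.00 Fmag [-0.9  0.2 -1.6] M [-0.01  0.02 -0.02] err [-0.5 -0.2 -0.5]
s 0.0 h 130 lean 0.00 Fmag [-0.3 -0.2 -0.1] M [ 0.01  0.01 -0.03] err [-0.6  0.1 -0.6]
t 21.7 F [-0.3 -0.3 -0.1] M [ 0.01  0.01 -0.03] p [0.5934 0.1041 0.1924] o 0.0169
tray [519.7 -17.9 111.   98.9   0.7]
[(0.64, array([ 0.519, -0.018, -0.001])), (0.46, array([0.589, 0.1  , 0.139]))]
tray [520.4 -19.9 107.8  97.3   1. ]
[(0.93, array([ 0.518, -0.016,  0.005]))]
```

View pics/scene2.png

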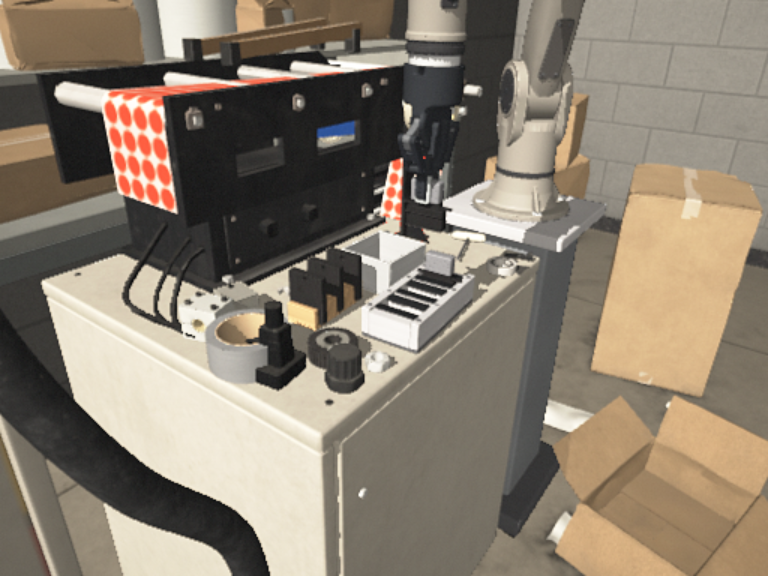

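```bash
cat >> h.py <<'E'
def place_tray(x,y,yaw=0.0,zf=.007):
    r=down(yaw)
    manip.move_l(tcp([x,y,.19],r),qw(r),.2); 
    manip.move_l(tcp([x,y,zf+.059+.02],r),qw(r),.12); st()
    for z in (.012,.008,.004,0):
        manip.move_l(tcp([x,y,zf+.059+z],r),qw(r),.04)
        f=manip.read_force()[2]
        if f>6: print("contact",z,f);break
    st()
E
python3 - <<'E'
from h import *
place_tray(.540,-.019)
p,d=manip.grab_frame("scene"); cv2.imwrite("pics/scene3.png",cv2.resize(p[120:280,150:400,::-1],(800,512)))
E
```

```text
t 23.7 F [-0.2 -0.6 -0. ] M [-0.02 -0.01  0.  ] p [ 0.5407 -0.0191  0.0757] o 0.0169
t 24.8 F [-0.3  0.7 -0.3] M [0.   0.06 0.02] p [ 0.5397 -0.019   0.0547] o 0.0165
```

View pics/scene3.png

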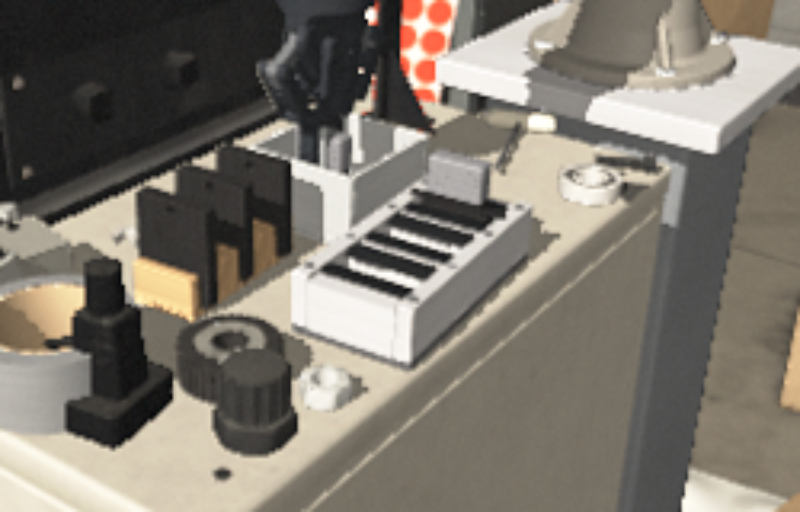

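```bash
python3 - <<'E'
from h import *
r=down(0)
manip.move_l(tcp([.540,-.019,.0645],r),qw(r),.03); st()
manip.set_gripper(.028); st()
manip.move_l(tcp([.540,-.019,.19],r),qw(r),.12)
manip.set_gripper(.045,60)
MB=MAG-.056*UX
r=down(YAW); manip.move_l(tcp(MB+[0,0,.15],r),qw(r),.2)
p,d=manip.grab_frame("scene"); cv2.imwrite("pics/scene4.png",cv2.resize(p[120:280,150:400,::-1],(800,512)))
bgo(-.056,-.0009,.01,0,.1);bgo(-.056,-.0009,0,0,.05)
manip.set_gripper(0,80); st(); act(-.056)
for s in (-.0009,-.0019,-.0009,.0001): bgo(-.056,s,0,0,.02)
E
```

```text
t 25.1 F [ 0.7 -0.9 -0.6] M [-0.03  0.05 -0.05] p [ 0.5399 -0.019   0.0534] o 0.0165
t 25.4 F [-0.4 -0.4  0.4] M [ 0.03 -0.05  0.01] p [ 0.5401 -0.019   0.0536] o 0.0279
s -0.9 h 10 lean 0.00 Fmag [-0.1  0.9 -0. ] M [ 0.01  0.01 -0.04] err [ 0.6 -0.1  0.4]
s -0.9 h 0 lean 0.00 Fmag [ 0.3 -0.6 -0.3] M [-0.02  0.06 -0.05] err [-0.3  0.  -0.2]
t 29.2 F [-0.8  1.   3.7] M [0.   0.15 0.  ] p [0.5374 0.0998 0.0634] o 0.0167
   act s -0.7 h 0.4 lean -0.000 y 0.0
s -0.9 h 0 lean 0.00 Fmag [-0.7 -0.3  4.5] M [-0.05  0.3  -0.05] err [0.2 0.  0.3]
s -1.9 h 0 lean 0.00 Fmag [2.1 0.1 3.3] M [-0.07 -0.33  0.05] err [0.9 0.1 0.3]
s -0.9 h 0 lean 0.00 Fmag [-1.   0.3  5.8] M [-0.    0.23 -0.02] err [-0.  -0.   0.3]
s 0.1 h 0 lean 0.00 Fmag [-2.  -0.3  9.5] M [-0.02  0.63 -0.01] err [-1.  -0.1  0.3]
```

View pics/scene4.png

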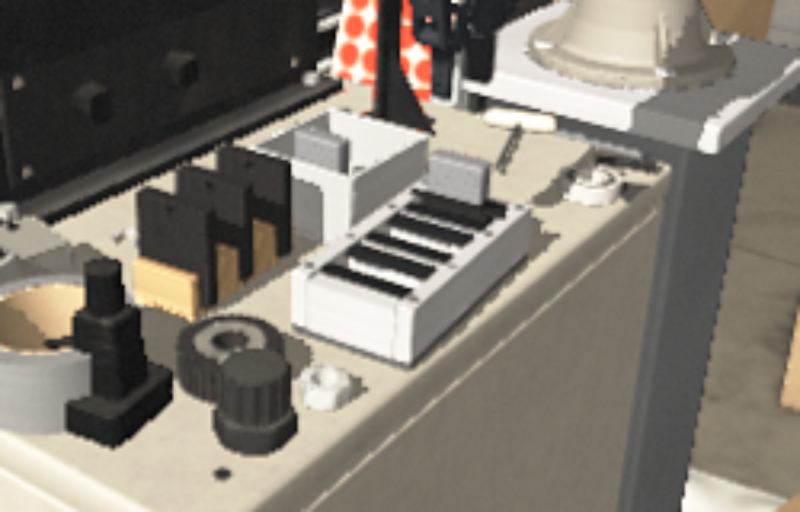

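```bash
cat >> h.py <<'E'
def actv(pk,gz=GZ):
    r=rq(manip.read_ee_rot()); p=np.asarray(manip.read_eef_pos()); g=p-.011*r.apply([1,0,0])
    ax=-r.apply([1,0,0]); lean=np.arctan2(ax@UX,ax[2]); d=g-MAG-pk*UX
    return d@UX-(d[2]-.046)*np.tan(lean), d[2]-gz
class Pull:
    def __init__(s,pk): s.pk=pk; s.ds=0;s.dh=0
    def go(s,S,h,l,vel=.02):
        bgo(s.pk,S+s.ds,h+s.dh,l,vel); a=actv(s.pk)
        print("   act s %.1f h %.1f (want %.1f %.1f)"%(a[0]*1e3,a[1]*1e3,S*1e3,h*1e3))
        s.ds=np.clip(s.ds+.8*(S-a[0]),-.005,.005); s.dh=np.clip(s.dh+.5*(h-a[1]),-.0015,.0015)
        if manip.read_force()[2]<-14: print("CATCH"); raise SystemExit
E
python3 - <<'E'
from h import *
P=Pull(-.056); c=-.001
for S,l,h in((-.002,-.05,0),(-.004,-.1,0),(-.005,-.11,0),(-.005,-.11,0),(-.005,-.11,0.0015),(-.005,-.11,.003),(-.005,-.11,.005),(-.005,-.11,.007),(-.005,-.11,.009),(-.005,-.11,.0102)):
    P.go(c+S,h,l)
print("ds",P.ds,P.dh)
E
```

```text
s -3.0 h 0 lean -0.05 Fmag [ 2.8 -0.5  3.1] M [ 0.02 -0.55 -0.09] err [0.9 0.1 0.4]
   act s -2.1 h 0.4 (want -3.0 0.0)
s -5.7 h -0 lean -0.10 Fmag [ 3.9 -1.   2.6] M [ 0.02 -1.06 -0.02] err [1.7 0.1 0.7]
   act s -4.0 h 0.4 (want -5.0 0.0)
s -7.6 h -0 lean -0.11 Fmag [5.8 0.9 3.3] M [-0.   -1.25 -0.02] err [2.3 0.2 0.9]
   act s -5.1 h 0.3 (want -6.0 0.0)
s -8.3 h -1 lean -0.11 Fmag [ 6.5 -0.7  3.4] M [ 0.03 -1.41  0.04] err [2.9 0.3 1.1]
   act s -5.2 h 0.3 (want -6.0 0.0)
s -9.0 h 1 lean -0.11 Fmag [ 6.9 -0.  -1.1] M [ 0.07 -1.49 -0.04] err [2.  0.2 0.3]
   act s -6.9 h 0.9 (want -6.0 1.5)
s -8.3 h 3 lean -0.11 Fmag [ 7.  -0.4 -2.2] M [ 0.1  -1.4  -0.06] err [1.6 0.2 0.1]
   act s -6.6 h 2.4 (want -6.0 3.0)
s -7.8 h 5 lean -0.11 Fmag [ 6.4 -0.2 -3.2] M [ 0.09 -1.35 -0.02] err [ 1.5  0.1 -0. ]
   act s -6.3 h 4.6 (want -6.0 5.0)
s -7.6 h 7 lean -0.11 Fmag [ 6.5 -1.  -1.5] M [ 0.05 -1.34 -0.01] err [ 1.4  0.1 -0. ]
   act s -6.1 h 6.8 (want -6.0 7.0)
s -7.5 h 9 lean -0.11 Fmag [ 6.9  1.3 -2.6] M [ 0.12 -1.4  -0.04] err [ 1.3  0.1 -0.1]
   act s -6.1 h 8.8 (want -6.0 9.0)
s -7.4 h 10 lean -0.11 Fmag [ 4.9 -0.7 -2.9] M [ 0.1  -1.31  0.01] err [ 1.3  0.1 -0.1]
   act s -6.0 h 10.1 (want -6.0 10.2)
ds -0.0013614221421570291 0.0002776141831876851
```

```bash
python3 - <<'E'
from h import *
P=Pull(-.056); P.ds=-.0013
c=-.001
for S,l,h in((-.001,0,.0105),(.003,.08,.0105),(.005,.11,.0105),(.005,.12,.0105),(.005,.12,.0105),(.005,.12,.012),(.005,.12,.0135),(.005,.12,.015),(.005,.12,.017),(.005,.12,.019),(.005,.12,.0203)):
    P.go(c+S,h,l)
print("ds",P.ds,P.dh)
E
```

```text
s -3.3 h 10 lean 0.00 Fmag [ 4.3  0.  -0.7] M [ 0.15 -1.13 -0.02] err [ 0.5  0.1 -0.4]
   act s -2.8 h 10.1 (want -2.0 10.5)
s 1.4 h 11 lean 0.08 Fmag [-0.4 -0.4 -1.5] M [ 0.   -0.1   0.05] err [-2.  -0.3 -0.8]
   act s -0.7 h 9.8 (want 2.0 10.5)
s 5.5 h 11 lean 0.11 Fmag [-4.2 -0.   1.2] M [-0.12  1.21  0.01] err [-2.6 -0.3 -0.8]
   act s 2.8 h 10.1 (want 4.0 10.5)
s 6.5 h 11 lean 0.12 Fmag [-6.2 -0.2 -0.9] M [-0.08  1.32 -0.01] err [-2.8 -0.3 -0.8]
   act s 3.6 h 10.2 (want 4.0 10.5)
s 6.8 h 11 lean 0.12 Fmag [-5.6 -0.2 -0.6] M [-0.13  1.24 -0.02] err [-3.1 -0.3 -0.9]
   act s 3.7 h 10.3 (want 4.0 10.5)
s 7.1 h 13 lean 0.12 Fmag [-6.3 -0.8 -1.9] M [-0.15  1.3  -0.02] err [-3.3 -0.3 -1.1]
   act s 3.7 h 11.7 (want 4.0 12.0)
s 7.3 h 15 lean 0.12 Fmag [-6.9 -0.4 -2.3] M [-0.14  1.29 -0.07] err [-3.4 -0.3 -1.2]
   act s 3.8 h 13.3 (want 4.0 13.5)
s 7.4 h 16 lean 0.12 Fmag [-6.1 -0.7 -1.8] M [-0.12  1.3  -0.04] err [-3.4 -0.2 -1.2]
   act s 3.9 h 14.8 (want 4.0 15.0)
s 7.5 h 18 lean 0.12 Fmag [-6.  -0.  -1.8] M [-0.11  1.33 -0.01] err [-3.5 -0.2 -1.2]
   act s 3.9 h 16.9 (want 4.0 17.0)
s 7.6 h 20 lean 0.12 Fmag [-5.2 -0.7 -2. ] M [-0.13  1.31 -0.07] err [-3.4 -0.2 -1.2]
   act s 4.0 h 18.9 (want 4.0 19.0)
s 7.6 h 22 lean 0.12 Fmag [-6.7  0.3 -2.3] M [-0.08  1.31 -0.03] err [-3.5 -0.3 -1.2]
   act s 4.0 h 20.2 (want 4.0 20.3)
ds 0.0036001679770277235 0.0015
```

```bash
python3 - <<'E'
from h import *
P=Pull(-.056); P.ds=.0036;P.dh=.001
c=-.001
for S,l,h in((.001,0,.0205),(-.003,-.08,.0205),(-.005,-.11,.0205),(-.005,-.12,.0205),(-.005,-.12,.0205),(-.005,-.12,.022),(-.005,-.12,.0235),(-.005,-.12,.025),(-.005,-.12,.027),(-.005,-.12,.029),(-.005,-.12,.031),(-.005,-.12,.035),(-.005,-.12,.045)):
    P.go(c+S,h,l)
bgo(-.056,0,.06,0,.05); bgo(-.056,0,.12,0,.1); st()
for c in("scene","top"):
        p,d,W=cloud(c); cv2.imwrite(f"pics/{c}5.png",cv2.resize(p[120:280,150:400,::-1],(800,512)))
        X,Y,Z=W[...,0],W[...,1],W[...,2]
        m=(X>.42)&(X<.6)&(Y>-.1)&(Y<.045)&(Z>.05)&(Z<.065); print("tray",rect(W[m][:,:2]))
        m=(X>.42)&(X<.6)&(Y>-.1)&(Y<.045)&(Z>.068)&(Z<.08); print("bung2",rect(W[m][:,:2]))
        print([(x["score"],np.round(x["location"],3)) for x in manip.mark_of("tray",c)])
E
```

```text
s 3.6 h 22 lean 0.00 Fmag [-4.7  0.  -3.7] M [-0.14  1.26 -0.04] err [-1.6 -0.  -0.6]
   act s 1.8 h 20.9 (want 0.0 20.5)
s -1.9 h 21 lean -0.08 Fmag [-2.8 -0.6 -1. ] M [-0.1   0.78 -0.01] err [0.9 0.  0.5]
   act s -0.8 h 21.6 (want -4.0 20.5)
s -6.4 h 21 lean -0.11 Fmag [ 4.7 -1.  -1.3] M [-0.1  -1.01 -0.06] err [2.7 0.2 1.3]
   act s -3.3 h 21.7 (want -6.0 20.5)
s -8.6 h 20 lean -0.12 Fmag [ 5.3 -0.5  0.2] M [-0.02 -1.33 -0.  ] err [3.  0.2 1.5]
   act s -5.2 h 21.3 (want -6.0 20.5)
s -9.2 h 20 lean -0.12 Fmag [ 6.2 -0.5  2.1] M [-0.04 -1.35 -0.02] err [3.4 0.3 1.8]
   act s -5.3 h 21.2 (want -6.0 20.5)
s -9.8 h 21 lean -0.12 Fmag [ 6.5 -0.3 -2. ] M [ 0.01 -1.54 -0.03] err [2.9 0.2 1.2]
   act s -6.5 h 21.8 (want -6.0 22.0)
s -9.4 h 23 lean -0.12 Fmag [ 5.2 -0.4 -2. ] M [ 0.03 -1.46 -0.03] err [2.6 0.3 1. ]
   act s -6.4 h 23.2 (want -6.0 23.5)
s -9.1 h 24 lean -0.12 Fmag [ 6.7 -0.3 -2.3] M [ 0.08 -1.46 -0.05] err [2.5 0.3 0.9]
   act s -6.2 h 24.7 (want -6.0 25.0)
s -8.9 h 26 lean -0.12 Fmag [ 6.3  0.1 -2.8] M [ 0.05 -1.41 -0.  ] err [2.4 0.3 0.9]
   act s -6.1 h 26.8 (want -6.0 
[... 323 characters left out ...]
.4 -0.3 -1.3]
   act s -10.5 h 32.6 (want -6.0 35.0)
s -4.1 h 46 lean -0.12 Fmag [ 0.4 -0.2 -0.9] M [-0.06  0.19 -0.03] err [-0.1  0.  -0. ]
   act s -4.2 h 45.0 (want -6.0 45.0)
s 0.0 h 60 lean 0.00 Fmag [ 0.   0.1 -1.1] M [-0.01  0.02  0.06] err [-0.5 -0.2 -0.5]
s 0.0 h 120 lean 0.00 Fmag [ 0.7 -0.5 -0.3] M [-0.01 -0.01 -0.  ] err [-0.6  0.1 -0.4]
t 42.3 F [ 0.8 -0.5 -0.3] M [-0.01 -0.01 -0.  ] p [0.5376 0.0999 0.1826] o 0.0165
tray [ 5.038e+02 -1.060e+01  1.121e+02  1.004e+02  4.000e-01]
bung2 [0. 0. 0. 0. 0.]
[(0.67, array([ 0.502, -0.014, -0.004])), (0.38, array([0.538, 0.1  , 0.05 ]))]
tray [504.9 -13.7 107.2  97.6   1.3]
bung2 [0. 0. 0. 0. 0.]
[(0.84, array([ 0.505, -0.013,  0.003]))]
```

View pics/scene5.png

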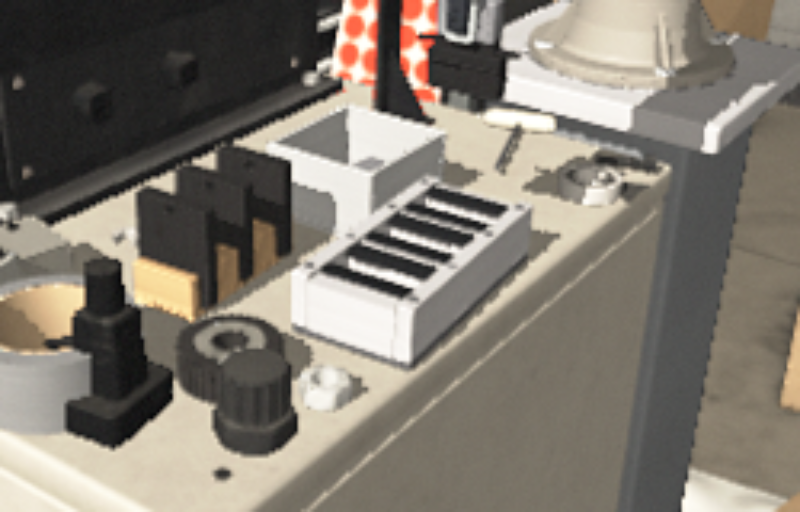

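```bash
python3 - <<'E'
from h import *
p,d,W=cloud("top"); cv2.imwrite("pics/top6.png",cv2.resize(p[170:270,220:320,::-1],(600,600),interpolation=cv2.INTER_CUBIC))
X,Y,Z=W[...,0],W[...,1],W[...,2]
for x in np.arange(.455,.56,.01): print(round(x,3),[int(1000*np.nanmedian(Z[k])) if (k:=(abs(X-x)<.005)&(abs(Y-y)<.005)).any() else -1 for y in np.arange(.035,-.07,-.01)])
E
```

```text
0.455 [34, 39, 32, 25, 22, 22, 23, 21, 3, 18, 58]
0.465 [27, 3, 2, 20, 22, 21, 21, 19, 3, 14, 58]
0.475 [17, 2, 3, 20, 22, 22, 23, 18, 2, 12, 59]
0.485 [11, 3, 4, 18, 19, 20, 19, 17, 4, 10, 57]
0.495 [3, 4, 17, 19, 20, 19, 20, 19, 3, 13, 59]
0.505 [56, 3, 19, 21, 21, 21, 20, 21, 3, 8, 59]
0.515 [29, 3, 16, 20, 20, 20, 20, 20, 4, 14, 58]
0.525 [57, 3, 3, 4, 4, 4, 4, 5, 3, 11, 58]
0.535 [27, 4, 2, 3, 4, 3, 3, 3, 3, 12, 60]
0.545 [2, 3, 4, 4, 3, 3, 3, 3, 3, 10, 58]
0.555 [22, 42, 43, 46, 24, 23, 27, 27, 32, 35, 59]
```

View pics/top6.png

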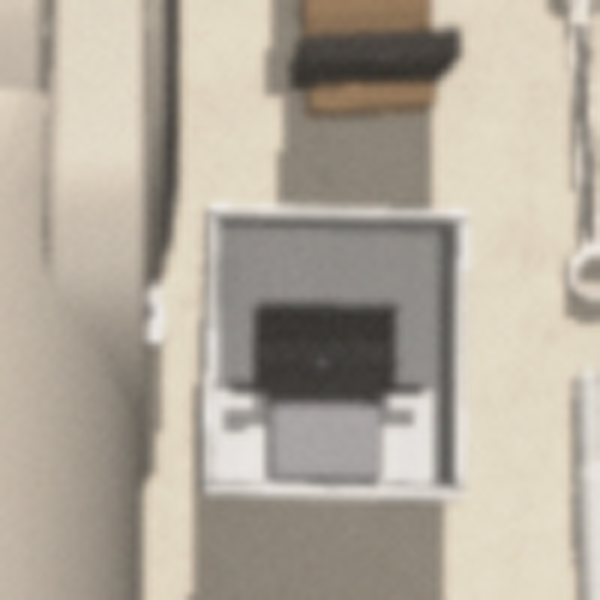

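```bash
python3 - <<'E'
from h import *
r=down(0)
place_tray(.537,-.012,0,.023)
manip.set_gripper(.026); st()
manip.move_l(tcp([.537,-.012,.19],r),qw(r),.12)
manip.set_gripper(.045,60)
manip.move_l(tcp([.6,.1,.19],r),qw(r),.2)
p,d,W=cloud("top"); cv2.imwrite("pics/top7.png",cv2.resize(p[130:270,200:340,::-1],(600,600),interpolation=cv2.INTER_CUBIC))
p,d=manip.grab_frame("scene"); cv2.imwrite("pics/scene7.png",cv2.resize(p[120:280,150:400,::-1],(800,512)))
st()
E
```

```text
t 44.2 F [-0.4 -0.2 -0.6] M [-0.06 -0.02  0.06] p [ 0.5377 -0.0119  0.0916] o 0.0166
t 45.3 F [0.8 0.1 0.3] M [-0.03 -0.03  0.03] p [ 0.5367 -0.012   0.0707] o 0.0166
t 45.5 F [ 0.4  0.4 -0.4] M [-0.04 -0.02  0.02] p [ 0.5372 -0.012   0.0712] o 0.0262
t 47.8 F [0.2 0.1 0.5] M [-0.03  0.01 -0.04] p [0.5995 0.0978 0.1792] o 0.0448
```

View pics/top7.png

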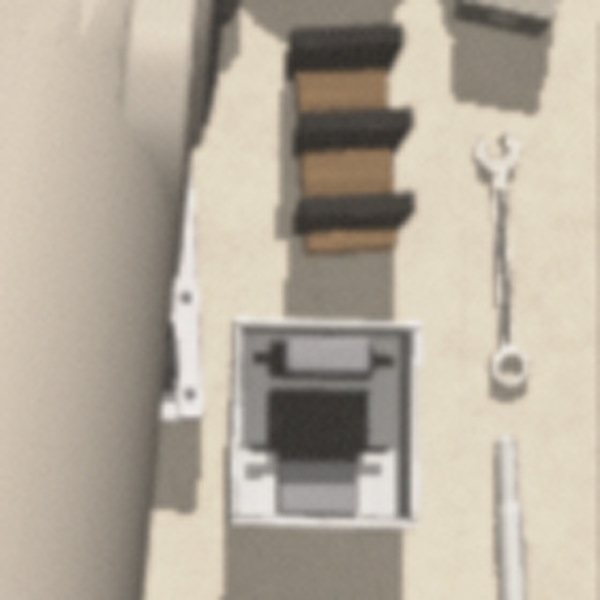

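View pics/scene7.png

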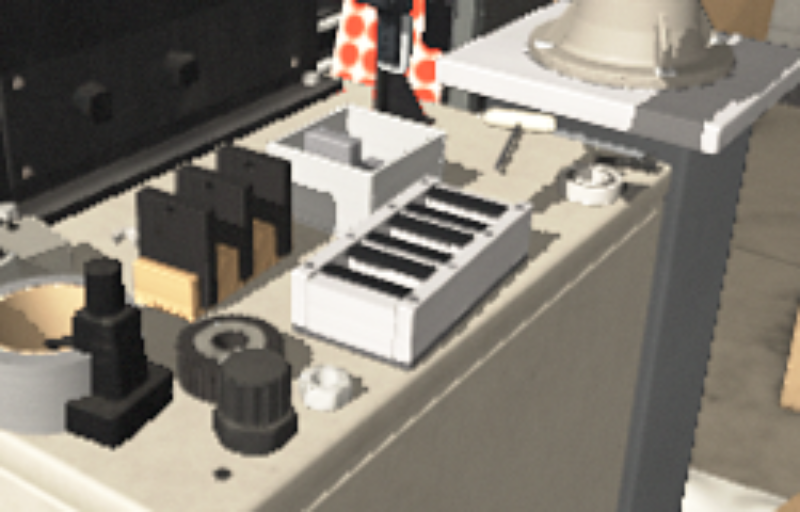

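```bash
cat >> h.py <<'E'
GP=.071
PL={1:(.6162,-.0254),2:(.6613,-.0240),3:(.7059,-.0177)}
PYAW=.077
C=-.0009
def grab_plate(i):
    r=down(PYAW); x,y=PL[i]
    manip.set_gripper(.03,80)
    manip.move_l(tcp([x,y,.18],r),qw(r),.2)
    manip.move_l(tcp([x,y,GP+.012],r),qw(r),.12)
    manip.move_l(tcp([x,y,GP],r),qw(r),.05); st()
    manip.set_gripper(0,80); st()
    manip.move_l(tcp([x,y,GP+.02],r),qw(r),.06); st()
    manip.move_l(tcp([x,y,.185],r),qw(r),.15); st()
def fz(t,r,vel):
    manip.move_l(t,qw(r),vel); F=np.asarray(manip.read_force()); M=manip.read_ft_torque(); p=np.asarray(manip.read_eef_pos())
    print("z bottom %.1f"%((p[2]+.011-GP+.005)*1e3),"F",np.round([F@UX,F@UY,F[2]],1),"M",np.round(M,2),"err",np.round((p-t)*1e3,1)); return F
def insert(pk,dx=0,dy=0,zs=(.050,.046,.042,.038,.034,.028,.022,.016,.012,.009,.007,.006,.005)):
    r=down(YAW); b=MAG+(pk+C+dx)*UX+dy*UY
    manip.move_l(tcp(b+[0,0,.185],r),qw(r),.2)
    manip.move_l(tcp(b+[0,0,GP+.055-.005],r),qw(r),.12)
    for z in zs:
        F=fz(tcp(b+[0,0,GP-.005+z],r),r,.04)
        if F[2]>12 or abs(F@UX)>15 or abs(F@UY)>12: print("stop",z); break
E
python3 - <<'E'
from h import *
grab_plate(1)
insert(-.056)
E
```

```text
t 50.2 F [-0.3  0.5  0.3] M [0.05 0.03 0.  ] p [ 0.6159 -0.0254  0.0597] o 0.0298
t 50.5 F [ 0.5 -0.4  0.7] M [-0.03 -0.02  0.06] p [ 0.6165 -0.0255  0.0604] o 0.0100
t 51.0 F [-0.2  0.  -3.4] M [ 0.    0.   -0.04] p [ 0.6163 -0.0253  0.0803] o 0.0099
t 51.8 F [ 0.3 -0.  -3. ] M [-0.04  0.02  0.01] p [ 0.6153 -0.0251  0.173 ] o 0.0096
z bottom 50.2 F [ 0.8  0.2 -2.5] M [0.07 0.03 0.03] err [0.1 0.1 0.2]
z bottom 45.8 F [-0.4 -0.3 -3.9] M [ 0.01 -0.01  0.02] err [-0.2  0.  -0.2]
z bottom 41.7 F [ 0.4  0.8 -2.5] M [ 0.01  0.   -0.03] err [-0.3 -0.  -0.3]
z bottom 37.7 F [-0.1  0.  -3.4] M [0.02 0.05 0.01] err [-0.3 -0.  -0.3]
z bottom 33.7 F [-0.7  0.  -4.4] M [ 0.03 -0.02 -0.06] err [-0.3 -0.  -0.3]
z bottom 27.6 F [ 0.6  0.5 -1.8] M [-0.01 -0.03 -0.  ] err [-0.3 -0.  -0.4]
z bottom 21.6 F [-0.3  0.2 -2.3] M [-0.03 -0.04  0.04] err [-0.3 -0.1 -0.4]
z bottom 15.6 F [ 1.2 -0.4 -2.9] M [ 0.06 -0.01 -0.03] err [-0.3 -0.1 -0.4]
z bottom 11.7 F [-0.2 -0.4 -2.5] M [ 0.02 -0.01  0.01] err [-0.2 -0.  -0.3]
z bottom 10.3 F [-2.7 -0.6  6.6] M [-0.04  0.52 -0.04] err [0.7 0.  1.3]
z bottom 10.0 F [-6.6  0.6 19.8] M [-0.2   1.63 -0.02] err [1. 0. 3.]
stop 0.007
```

```bash
python3 - <<'E'
from h import *
r=down(YAW)
def at(dx,z,v=.03):
    b=MAG+(-.056+C+dx)*UX; print(dx,end=" "); return fz(tcp(b+[0,0,GP-.005+z],r),r,v)
at(0,.012)
for dx in(-.001,-.002):
    at(dx,.012)
    for z in (.009,.007,.006):
        if at(dx,z)[2]>10: break
    else: break
E
```

```text
0 z bottom 11.8 F [ 0.  -0.9 -2.5] M [0.01 0.02 0.03] err [-0.   0.1 -0.2]
-0.001 z bottom 11.6 F [ 0.5  0.  -3.1] M [-0.01  0.03 -0.05] err [-0.4 -0.  -0.4]
-0.001 z bottom 8.9 F [ 1.9 -0.1 -2.9] M [ 0.   -0.36 -0.04] err [ 0.6 -0.  -0.1]
-0.001 z bottom 6.9 F [ 2.8  0.1 -3.8] M [ 0.04 -0.59  0.01] err [ 0.5  0.1 -0.1]
-0.001 z bottom 6.3 F [ 1.8  0.  -1.2] M [ 0.03 -0.49 -0.04] err [0.6 0.  0.3]
```

```bash
cat >> h.py <<'E'
def release(pk,dx,dy=0):
    r=down(YAW); b=MAG+(pk+C+dx)*UX+dy*UY
    for z in (.005,.004,.003):
        if fz(tcp(b+[0,0,GP-.005+z],r),r,.03)[2]>8: break
    manip.set_gripper(.028); st()
    manip.move_l(tcp(b+[0,0,GP+.03],r),qw(r),.1)
    manip.move_l(tcp(b+[0,0,.185],r),qw(r),.2)
E
python3 - <<'E'
from h import *
release(-.056,-.0008)
grab_plate(2)
insert(0,-.0007)
E
```

```text
z bottom 6.3 F [-0.5  0.4  7.7] M [-0.1   0.18  0.  ] err [0.5 0.  1.3]
z bottom 6.3 F [-2.5 -0.  16.1] M [-0.12  0.78 -0.01] err [0.6 0.1 2.3]
t 58.4 F [-0.9 -0.2 -0.3] M [0.03 0.03 0.04] p [0.5358 0.0996 0.0586] o 0.0279
t 62.1 F [ 1.  -0.6 -0.1] M [-0.03  0.01 -0.01] p [ 0.661  -0.0239  0.0596] o 0.0295
t 62.4 F [-0.3 -0.4  1.9] M [-0.02  0.03  0.02] p [ 0.6616 -0.0241  0.0604] o 0.0095
t 62.9 F [-0.9  0.3 -3.3] M [-0.08  0.03 -0.02] p [ 0.6614 -0.0239  0.0804] o 0.0096
t 63.6 F [-1.  -0.1 -3.2] M [ 0.08  0.   -0.02] p [ 0.6605 -0.0237  0.1729] o 0.0098
z bottom 50.2 F [-0.7 -0.2 -3.7] M [-0.01  0.03  0.02] err [0.1 0.1 0.2]
z bottom 45.8 F [ 0.2  0.7 -2.8] M [-0.    0.    0.03] err [-0.3  0.1 -0.2]
z bottom 41.6 F [ 0.4 -0.3 -3.2] M [-0.01 -0.03 -0.02] err [-0.3 -0.  -0.4]
z bottom 37.6 F [-0.6  0.8 -2.7] M [-0.01 -0.08 -0.  ] err [-0.3 -0.  -0.4]
z bottom 33.6 F [-0.3 -0.5 -2.9] M [-0.02 -0.05 -0.01] err [-0.3 -0.  -0.4]
z bottom 27.6 F [ 0.3  0.5 -3. ] M [ 0.04 -0.04  0.01] err [-0.3 -0.  -0.4]
z bottom 21.6 F [-0.   1.2 -3.6] M [ 0.02 -0.04  0.05] err [-0.4 -0.  -0.4]
z bottom 15.6 F [-0.2 -0.3 -3.2] M [0.01 0.02 0.02] err [-0.3 -0.  -0.4]
z bottom 11.7 F [ 0.2 -0.1 -3.9] M [-0.02 -0.04 -0.03] err [-0.3  0.  -0.3]
z bottom 9.0 F [ 1.2  0.7 -3.2] M [ 0.02 -0.21 -0.03] err [ 0.3  0.  -0. ]
z bottom 7.0 F [ 1.  -0.3 -4.1] M [ 0.01 -0.35  0.  ] err [ 0.3  0.  -0. ]
z bottom 6.3 F [ 0.5  0.2 -0.7] M [-0.01 -0.22 -0.02] err [0.4 0.1 0.3]
z bottom 6.3 F [-2.1  1.5  5. ] M [0.   0.34 0.03] err [0.5 0.1 1.3]
```

```bash
python3 - <<'E'
from h import *
release(0,-.0007)
grab_plate(3)
insert(.056,-.0007)
E
```

```text
z bottom 6.3 F [-1.8 -0.7  6.1] M [-0.03  0.28 -0.06] err [0.5 0.1 1.3]
z bottom 6.3 F [-3.2  0.1 12.9] M [-0.02  0.83  0.  ] err [0.6 0.  2.3]
t 69.4 F [-0.9 -0.2 -0.3] M [0.02 0.04 0.02] p [0.5921 0.1039 0.0587] o 0.0282
t 73.0 F [ 1.  -0.7  0.8] M [-0.04  0.   -0.07] p [ 0.7056 -0.0176  0.0596] o 0.0301
t 73.3 F [-0.1  0.3  1. ] M [-0.1  -0.07  0.01] p [ 0.7062 -0.0178  0.0603] o 0.0101
t 73.8 F [-0.1 -0.2 -2.7] M [-0.01 -0.01 -0.01] p [ 0.706  -0.0177  0.0804] o 0.0097
t 74.6 F [-0.7  0.8 -3.4] M [ 0.07  0.05 -0.01] p [ 0.7051 -0.0174  0.1728] o 0.0101
z bottom 50.3 F [ 0.2 -1.1 -3.2] M [ 0.03 -0.04  0.  ] err [0.1 0.1 0.3]
z bottom 45.7 F [ 0.3  0.9 -3.3] M [-0.03 -0.02  0.01] err [-0.3  0.1 -0.3]
z bottom 41.6 F [-0.5 -0.7 -3.1] M [-0.08  0.02 -0.03] err [-0.3  0.  -0.4]
z bottom 37.6 F [ 0.3  0.4 -2.2] M [ 0.01  0.05 -0.01] err [-0.3 -0.  -0.4]
z bottom 33.6 F [-0.1 -0.8 -3.7] M [ 0.03 -0.02  0.01] err [-0.3  0.  -0.4]
z bottom 27.5 F [-0.8  0.1 -3.5] M [-0.02 -0.04 -0.02] err [-0.4 -0.  -0.5]
z bottom 21.5 F [-0.4 -0.5 -3.2] M [-0.01  0.02 -0.03] err [-0.4  0.  -0.5]
z bottom 15.6 F [ 0.9 -0.6 -2.6] M [ 0.    0.01 -0.01] err [-0.4 -0.  -0.4]
z bottom 11.7 F [-0.7  0.3 -3.4] M [-0.01 -0.02  0.05] err [-0.3  0.  -0.3]
z bottom 8.9 F [ 0.8  0.2 -4.6] M [-0.03 -0.29  0.03] err [ 0.3 -0.  -0.1]
z bottom 7.0 F [ 0.4  0.4 -3.8] M [-0.   -0.36 -0.01] err [ 0.3  0.1 -0. ]
z bottom 6.4 F [ 0.6  0.3 -2.9] M [ 0.03 -0.22  0.01] err [0.4 0.1 0.4]
z bottom 6.3 F [-1.  -0.8  5.8] M [-0.01  0.23 -0.06] err [0.5 0.1 1.3]
```

```bash
python3 - <<'E'
from h import *
release(.056,-.0007)
manip.movej([-1.365,0.398,0.045,1.537,-0.019,1.207,-0.051]); st()
for c in("scene","top"):
    p,d,W=cloud(c); X,Y,Z=W[...,0],W[...,1],W[...,2]
    s=p[120:280,150:400] if c=="scene" else p[60:280,180:340]
    cv2.imwrite(f"pics/{c}8.png",cv2.resize(s[:,:,::-1],None,fx=3 if c=="scene" else 2.7,fy=3 if c=="scene" else 2.7,interpolation=cv2.INTER_CUBIC))
    m=(X>.45)&(X<.75)&(Y>.04)&(Y<.17)&(Z>.07)&(Z<.1)
    n,l,s,ce=cv2.connectedComponentsWithStats(m.astype(np.uint8))
    for i in range(1,n):
        if s[i,4]>8:print(c,"plate",rect(W[l==i][:,:2]),np.nanmedian(Z[l==i]).round(4),s[i,4])
    for n in("tray","nut","pulley","bung_1","plate_1_mid"): print(n,[(round(x["score"],2),np.round(x["location"],3).tolist()) for x in manip.mark_of(n,c)])
E
```

```text
z bottom 6.3 F [-1.6 -0.2  5.5] M [0.04 0.28 0.03] err [0.5 0.  1.3]
z bottom 6.3 F [-2.8  1.2 11.5] M [-0.01  0.71  0.01] err [0.6 0.  2.3]
t 80.3 F [ 0.1  0.1 -0.9] M [ 0.01  0.01 -0.05] p [0.6479 0.1081 0.0587] o 0.0284
t 83.8 F [0.4 0.9 0.3] M [ 0.05 -0.01  0.01] p [0.1967 0.6192 0.2392] o 0.0283
scene plate [537.9 101.6  59.3  13.4  93.6] 0.0775 149
scene plate [593.2 106.   60.3  15.   93.3] 0.0776 165
scene plate [648.7 109.2  59.   15.7  95.2] 0.0778 184
tray [(0.75, [0.501, -0.014, -0.002])]
nut [(0.79, [0.737, 0.129, -0.001]), (0.59, [0.648, 0.111, 0.052])]
pulley [(0.81, [0.753, 0.074, -0.001]), (0.71, [0.591, 0.102, 0.047])]
bung_1 [(0.6, [0.521, -0.014, 0.013])]
plate_1_mid [(0.55, [0.536, 0.099, 0.043]), (0.31, [0.592, 0.102, 0.044])]
top plate [649.8 106.5  58.8  11.2  94.8] 0.0803 153
top plate [594.  103.2  59.8  11.3  94. ] 0.0801 152
top plate [538.1  99.   59.6  11.   94.2] 0.0802 150
tray [(0.63, [0.505, -0.014, 0.003]), (0.6, [0.595, 0.104, 0.043]), (0.43, [0.539, -0.012, 0.003])]
nut [(0.63, [0.735, 0.132, -0.004])]
pulley [(0.72, [0.755, 0.073, 0.0]), (0.63, [0.537, -0.012, 0.005])]
bung_1 [(0.73, [0.524, -0.015, 0.015]), (0.68, [0.538, -0.008, 0.004])]
plate_1_mid [(0.51, [0.535, 0.101, 0.043])]
```

View pics/scene8.png

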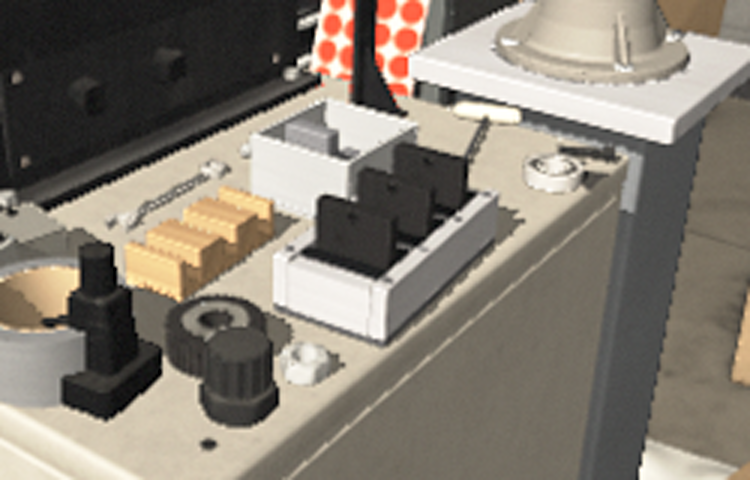

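View pics/top8.png

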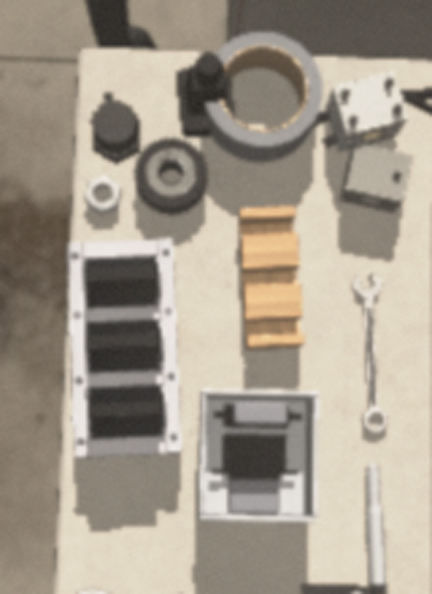

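```bash
python3 - <<'E'
from cell import manip
print(manip.hand_in())
E
```

```text
the job is handed in; nothing more can be done
None
```

I pulled both bungs and put them in the steel tray, then slid all three plates into their own pockets. I handed the job in at about 84 s, with the arm back at its start pose. Pocket 3 was already open at the start.

- **Bungs:** I worked each one from side to side at every rib. Bung 2 caught once at about 14 mm and was loosened by lowering it and shifting it further. While I was working on bung 1, the tray was knocked about 17 mm and bung 2 fell over inside it. I found the tray again and set bung 1 down upright beside bung 2. The last pictures show both bungs inside the tray, one standing and one lying.
- **Plates:** Plate 1 first stopped on the pocket's funnel about 4 mm short, so I moved it 1 mm across and it went home. Plates 2 and 3 went straight in. All three bottomed out at 11 to 16 N with the lower edge at 6.3 mm, against about 6 mm for fully home. In the top picture their upper edges are level to within 0.2 mm.
- **Other things:** The nut and pulley read within about 4 mm of where they started, which is the networks' accuracy.

No final check failed. The networks gave a few false matches, such as a "pulley" or "nut" on the magazine, which the pictures ruled out.

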